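Swap the trays in the glass shop's bench racks

ROBOT

A 6-joint arm with a two-finger parallel gripper is mounted at the origin on the work surface. World frame = base frame: x ahead of the robot, y to its left, z up, the work surface at z = 0. Lengths are in m, angles in rad, forces in N, time in s.
With the tool pointing down it reaches from about 0.35 to 0.875 m from the base axis. Payload 4.2 kg.
Tool frame: the origin (TCP) lies midway between the tips of the shut fingers; the grasp point (between the pads) lies 19 mm behind it; z points along the fingers, y is the direction in which the jaws open and shut (so a half turn about z gives the same grasp; the last joint's range is limited). The gripper opens to 87 mm and grips with 3 to 60 N. Pads are 19 mm wide; open, the fingers measure 117 mm over their backs; the gripper's body (75 mm by 190 mm) begins 51 mm behind the grasp point.
Start: joints at [1.48, 0.385, 0.008, 0, -1.194, -0.259], TCP at [0.214, 0.587, 0.223] pointing down, gripper open.
Joint ranges: [-3.14, 3.14], [-1.21, 2.06], [-1.07, 1.41], [-3.16, 2.05], [-2.99, -0.16], [-3.1, 3.1]. Speed limits (rad/s): [2.79, 2.79, 3.14, 3.14, 3.14, 3.14].

INTERFACE

Orientations are given as a unit quaternion [x, y, z, w].
In Python, from station import * gives the robot as it stands. Calls block until the motion is done:
- move_ptp(position, orientation): joint-space move of the TCP to a pose.
- line_to(position, rotation=None, rate=0.15, contact_N=None): straight line of the TCP; rotation=None keeps the orientation; rate is the mean speed in m/s. With contact_N (N) it stops when the force on the tool has changed by that much, and returns True; else False.
- move_j(angles): joint-space move.
- set_gripper(opening, newtons=None): finger opening in m; newtons is the grip in N (None keeps the last); returns when the fingers have stopped.
- pause(seconds).
- inverse_kinematics(position, orientation): joint angles nearest the present ones, or None.
- observe(): the state.
- get_image(name): name is "side" or "top"; returns a dict with "image" (480x640x3 uint8, red, green, blue), "fov_y" (degrees; the focal length in pixels is half the picture's height over the tangent of half this angle, whatever the lens; pixels are square), "cx", "cy" (the principal point, pixels), "view" (4x4, takes a point from world to camera coordinates). Camera axes: x right, y up, looking along -z (the intrinsics and any distortion apply to the point x, -y, -z); pixel columns grow to the right and rows downward; lengths in m; the calibration is good to about 2 mm. A picture is of the moment at which its call begins. There is no depth.
A pose or a line that the arm cannot do raises MotionError and nothing moves.
- job_done(): hands the job in, once; it reports no verdict.
Trained networks look in a picture, given as the dict that the camera call returned (one of the last four; its "shot" number tells which), for a name from the list of things; names that differ only in an ending like _2 or _b are one class to them, and where a whole thing is asked for, a point or a joint stands for the part that bears it (a point fixed in the world has none). Each returns a list of dicts, best first, with "confidence" (0 to 1); they miss things now and then, are a little off and sometimes report something else, mostly with a low value. They report only what shows in the picture. A call takes as long as a camera call.
- look_for(picture, name): "uv" ([column, row] in pixels, amid what is visible of it).
The state is a dict: "clock": time; "qpos": joint angles; "qvel": joint speeds; "effort": joint torques, N m; "ee_pos": TCP position; "tool_rot": TCP orientation; "ft_force": force on the tool from outside, world axes, zero at the start; "moment": the same for the moment, N m; "gripper_width": finger opening in m.
Only numpy, scipy, OpenCV 4.12 (cv2) and the standard library are available. Lean on these libraries where they do the work, as an engineer would, in place of code of your own. Each camera call takes 0.05 s, during which the arm holds its last target. There are 200 camera calls.

TASK

Two tool trays slide in low racks on the glassblower's bench. First push the open tray, the one with the brass mould, fully home; then hook a fingertip behind the front lip of the other tray, the one with the glass tumbler, and gently draw it all the way out to its stop, without pinching or pressing on its front plate. Do not touch or upset the tumbler or the mould, pick nothing up, leave everything else on the bench and decks where it is, and finish with the hand clear.

Things in the scene. Friction and masses are not known exactly. Their poses are not given: they have to be found in the camera images.
- mould_tray (a joint): Travel of the mould tray, m: 0 fully home in its rack, 0.14 at its outer stop; it starts hanging open by 50 to 100 mm. Slides along its rack's x axis, the open direction being the rack's -x (towards the robot). Stiff: about 2.5 N to move at any speed, plus 8 N per m/s; stays where it is left.
- glass_tray (a joint): Travel of the glass tray, m: 0 fully home, 0.14 at its outer stop (a fixed end stop); it starts 0 to 12 mm from home. Same slide, direction and stiffness as the mould tray.
- mould_rack: Low steel rack of the mould tray, fixed on the bench, 250 x 170 mm, rails 32 mm high. Origin: centre of its underside; x along the rail away from the robot, y left, z up. A slatted deck, top 93 mm high, covers it from 54 mm in front of (-x) the origin to 124 mm behind it; the tray slides beneath. The two racks are alike, side by side, and either may be the left one.
- glass_rack: The low steel rack of the glass tray, the same in build, size and axes as the mould rack, fixed to the bench.
- mould_front (a point): Plain upright front plate of the mould tray, 150 wide x 53 high x 4 mm thick, turns and moves with its tray. This point: the centre of its upper edge on its outer face (the face towards the robot), 67 mm above the bench; x into the rack, z up. Pushing its face along +x sends the tray home. Underside 14 mm above the bench.
- glass_front (a point): The same front plate on the glass tray, same point: outer face towards the robot, backed by the lip. Not to be pinched or pressed.
- glass_lip (a point): Lip of the glass tray: upright steel strip 130 wide x 52 high x 4 mm thick, inside the front plate and 3 mm taller. This point: centre of its upper edge on its inner face (away from the robot), 70 mm above the bench; x into the rack, z up. Behind it an empty pocket open above, 59 mm long (x), 138 mm wide, floor 18 mm above the bench, then a partition 24 mm high; tray home, the deck begins 65 mm behind the lip.
- tumbler: Small clear glass tumbler, 52 mm across, 55 mm tall, standing loose on the floor of the glass tray behind the partition, mostly beneath the deck. Origin at the centre of its underside, z up. It rides with the tray; about 0.1 kg.
- optic_mould: Brass optic mould, an open cup 56 mm across, 45 mm tall, standing loose in the mould tray behind the partition. Origin at the centre of its underside, z up. It rides with the tray; about 0.3 kg.
- tin: Tin 48 mm across, 65 mm tall, standing on the deck of the mould rack; a bystander. Origin at the centre of its underside.
- wax_block: Yellow wax block 60 x 45 x 28 mm lying on the deck of the glass rack; a bystander. Origin at the centre of its underside.
- jacks: Steel jacks, a V-shaped tool 260 x 65 x 12 mm lying on the bench at the left; a bystander. Origin about its middle on the bench.
- paddle: Wooden paddle 295 x 80 x 18 mm lying on the bench at the right; a bystander. Origin about its middle on the bench.
- shears: Steel shears 190 x 70 x 10 mm lying on the bench at the left; a bystander. Origin about its middle on the bench.
- spray_can: Can 64 mm across, 160 mm tall, standing on the bench at the right; a bystander. Origin at the centre of its underside.
- wood_block: Cup-shaped wooden block 72 mm across, 45 mm tall, standing on the deck of the mould rack beside the tin; a bystander. Origin at the centre of its underside.

How it is judged:
By the outcome, as a careful person would: the job done as asked, in the order asked, and still so for the second after the job is handed in, with the robot touching nothing.
It also fails if it takes over 51 s, if anything falls off the work surface, if the arm or the gripper's body presses on something with over 40 N, if the wrist force passes 120 N, or if a joint passes its speed limit or range.

## Working session

There is one attempt and no reset: what is moved stays moved. The work goes in short steps, each a Python script; the robot and the scene stay as the last script left them, time stands still between calls to the robot, and variables do not carry over. Pictures are saved under pics/ and viewed, about 8 in all and at most 12, crops included, and the job is handed in when it is done.

```bash
ls; mkdir -p pics
python3 - <<'E'
from station import *
import cv2,numpy as np
s=observe(); print(s['clock'],s['ee_pos'],s['tool_rot'],s['gripper_width'])
for n in ("top","side"):
    p=get_image(n); cv2.imwrite(f"pics/{n}0.png",p["image"][:,:,::-1])
    print(n,{k:(np.round(v,4).tolist() if k=='view' else v) for k,v in p.items() if k!='image'})
    for o in ["mould_front","glass_front","glass_lip","tumbler","optic_mould","tin","wax_block","wood_block","mould_rack","glass_rack","spray_can"]:
        print(o,[(np.round(d['uv']).tolist(),round(d['confidence'],2)) for d in look_for(p,o)[:3]])
E
```

```text
pics
0.0 [0.213987   0.58658864 0.22149273] [ 9.84724714e-01 -1.74115161e-01 -1.50149841e-04  1.06079766e-03] 0.0869415358431715
top {'fov_y': 50.932721912296365, 'cx': 324.4750490513392, 'cy': 245.32730006931837, 'view': [[0.0175, -0.9998, 0.0037, -0.004], [0.9804, 0.0179, 0.1961, -0.6021], [-0.1961, 0.0002, 0.9806, -1.2222], [0.0, 0.0, 0.0, 1.0]], 'shot': 1}
mould_front [([284.0, 264.0], 0.76), ([377.0, 227.0], 0.52), ([375.0, 189.0], 0.38)]
glass_front [([377.0, 225.0], 0.94)]
glass_lip [([380.0, 227.0], 0.68)]
tumbler []
optic_mould [([281.0, 238.0], 0.53), ([286.0, 263.0], 0.39)]
tin [([258.0, 200.0], 0.77), ([277.0, 233.0], 0.74)]
wax_block [([374.0, 189.0], 0.66)]
wood_block [([295.0, 201.0], 0.92), ([258.0, 200.0], 0.29)]
mould_rack [([278.0, 242.0], 0.77)]
glass_rack [([380.0, 209.0], 0.71)]
spray_can [([478.0, 222.0], 0.56), ([380.0, 209.0], 0.42)]
side {'fov_y': 55.36868414965485, 'cx': 326.6714786894854, 'cy': 237.76403905036256, 'view': [[0.8971, -0.4413, 0.0213, -0.5271], [0.1979, 0.4445, 0.8737, -0.1932], [-0.395, -0.7796, 0.4861, -0.8877], [0.0, 0.0, 0.0, 1.0]], 'shot': 2}
mould_front [([294.0, 243.0], 0.87)]
glass_front [([383.0, 280.0], 0.95)]
glass_lip [([385.0, 278.0], 0.68), ([322.0, 231.0], 0.29)]
tumbler [([419.0, 256.0], 0.72)]
optic_mould [([321.0, 227.0], 0.95)]
tin [([334.0, 189.0], 0.97)]
wax_block [([414.0, 239.0], 0.87), ([419.0, 256.0], 0.15)]
wood_block [([400.0, 273.0], 0.49), ([335.0, 187.0], 0.48)]
mould_rack [([322.0, 242.0], 0.8), ([417.0, 256.0], 0.47)]
glass_rack [([399.0, 277.0], 0.81)]
spray_can [([462.0, 323.0], 0.64)]
```

```bash
cat > h.py <<'E'
import numpy as np, cv2
def ray(p,uv):
    f=240/np.tan(np.radians(p['fov_y'])/2); V=np.array(p['view'])
    d=np.array([(uv[0]-p['cx'])/f,-(uv[1]-p['cy'])/f,-1]); R=V[:3,:3]
    return -R.T@V[:3,3], R.T@d
def onz(p,uv,z):
    c,d=ray(p,uv); return c+d*(z-c[2])/d[2]
def proj(p,X):
    f=240/np.tan(np.radians(p['fov_y'])/2); V=np.array(p['view'])
    q=V[:3,:3]@np.asarray(X)+V[:3,3]
    return [p['cx']+f*q[0]/-q[2], p['cy']-f*q[1]/-q[2]]
def crop(img,x0,y0,w,h,k,name):
    c=cv2.resize(img[y0:y0+h,x0:x0+w,::-1],None,fx=k,fy=k,interpolation=cv2.INTER_CUBIC)
    for i in range(0,w,20): cv2.putText(c,str(x0+i),(i*k,10),0,.35,(0,0,255),1); cv2.line(c,(i*k,12),(i*k,18),(0,0,255),1)
    for i in range(0,h,20): cv2.putText(c,str(y0+i),(0,i*k+4),0,.35,(0,0,255),1); cv2.line(c,(24,i*k),(30,i*k),(0,0,255),1)
    cv2.imwrite(name,c)
E
python3 - <<'E'
import cv2; from h import *
crop(cv2.imread("pics/top0.png")[:,:,::-1],225,160,200,150,4,"pics/t0c.png")
crop(cv2.imread("pics/side0.png")[:,:,::-1],255,165,200,150,4,"pics/s0c.png")
E
```

```text
(no output)
```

View pics/t0c.png

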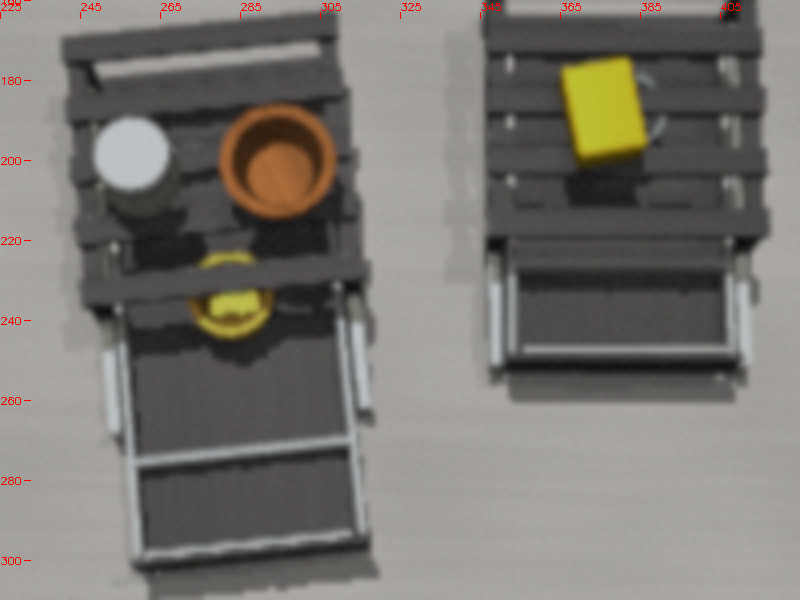

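View pics/s0c.png

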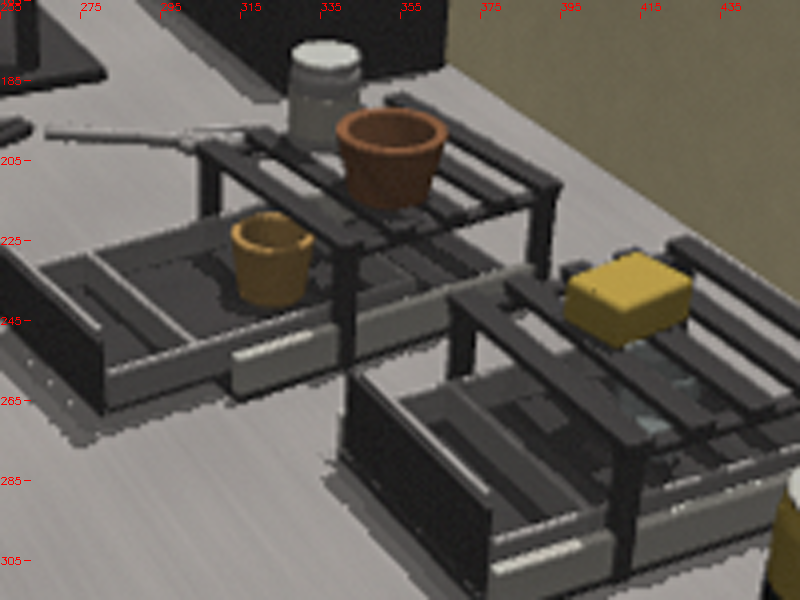

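View pics/top0.png

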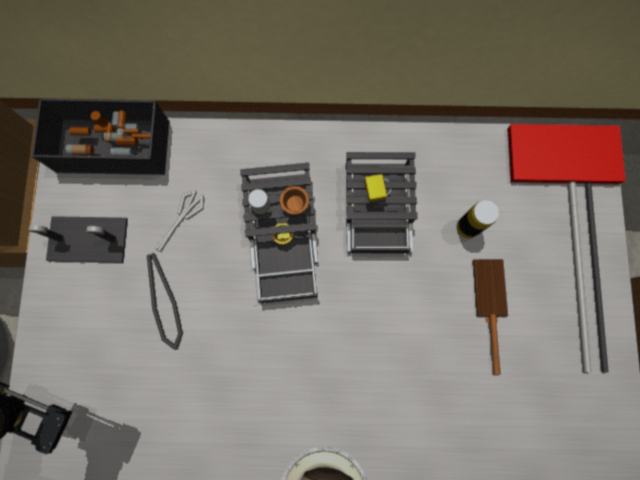

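Run:
```python
from station import *
from h import *
T=get_image("top");S=get_image("side")
def C(x,y,s): return (225+x/4,160+y/4) if s=='t' else (255+x/4,165+y/4)
def show(n,a,b,z):
    A=onz(T,a,z);B=onz(T,b,z); print(n,A.round(4),B.round(4),'mid',((A+B)/2).round(4),'len',np.linalg.norm(A-B).round(4),'yaw',np.arctan2(-(A-B)[0],(A-B)[1]).round(4))
show('glass lip',C(522,349,'t'),C(733,349,'t'),.07)
show('glass part',C(515,270,'t'),C(728,270,'t'),.042)
show('glass deckfront',C(487,237,'t'),C(767,237,'t'),.093)
show('glass deckback',C(487,20,'t'),C(760,20,'t'),.093)
show('mould lip',C(137,556,'t'),C(362,533,'t'),.07)
show('mould part',C(137,463,'t'),C(355,440,'t'),.042)
show('mould deckfront',C(86,308,'t'),C(369,279,'t'),.093)
show('mould deckback',C(62,42,'t'),C(338,15,'t'),.093)
for n,t,s in [('lipL',C(520,349,'t'),C(360,372,'s')),('lipR',C(735,349,'t'),C(490,492,'s'))]:
    A=[];b=[]
    c1,d1=ray(T,t);c2,d2=ray(S,s)
    k=np.linalg.lstsq(np.c_[d1,-d2],c2-c1,rcond=None)[0]
    print(n,((c1+d1*k[0])).round(4),(c2+d2*k[1]).round(4))
    print(onz(S,s,.07).round(4))
for n,s in [('mouldR',C(100,330,'s')),]: print(n,onz(S,s,.07).round(4))
# reach check at downwards with various yaw
```

```text
glass lip [ 0.5965 -0.0715  0.07  ] [ 0.5989 -0.2046  0.07  ] mid [ 0.5977 -0.1381  0.07  ] len 0.1331 yaw 0.0182
glass part [ 0.6543 -0.0685  0.042 ] [ 0.6568 -0.2069  0.042 ] mid [ 0.6555 -0.1377  0.042 ] len 0.1384 yaw 0.0183
glass deckfront [ 0.663  -0.0478  0.093 ] [ 0.6662 -0.2231  0.093 ] mid [ 0.6646 -0.1354  0.093 ] len 0.1753 yaw 0.0184
glass deckback [ 0.806  -0.0465  0.093 ] [ 0.8093 -0.2212  0.093 ] mid [ 0.8076 -0.1339  0.093 ] len 0.1747 yaw 0.0188
mould lip [0.462  0.1654 0.07  ] [0.4787 0.0269 0.07  ] mid [0.4703 0.0961 0.07  ] len 0.1395 yaw 0.1198
mould part [0.5236 0.1715 0.042 ] [0.5409 0.033  0.042 ] mid [0.5322 0.1023 0.042 ] len 0.1396 yaw 0.1242
mould deckfront [0.613  0.2007 0.093 ] [0.6347 0.0255 0.093 ] mid [0.6238 0.1131 0.093 ] len 0.1766 yaw 0.1231
mould deckback [0.7861 0.2243 0.093 ] [0.8076 0.0488 0.093 ] mid [0.7968 0.1366 0.093 ] len 0.1768 yaw 0.1216
lipL [ 0.5967 -0.0703  0.0691] [ 0.5974 -0.0706  0.0693]
[ 0.5969 -0.0716  0.07  ]
lipR [ 0.5984 -0.2053  0.073 ] [ 0.5995 -0.2059  0.0733]
[ 0.6023 -0.202   0.07  ]
mouldR [0.4802 0.032  0.07  ]
```

```bash
cat > p1.py <<'E'
from station import *
from h import *
yaw=.122; u=np.array([np.cos(yaw),np.sin(yaw),0]); q=[np.cos(yaw/2),np.sin(yaw/2),0,0]
f=np.array([.4635,.0955,0])      # outer face, centre
s=f-.035*u; up=[0,0,1]
set_gripper(0.0)
move_ptp(s+[0,0,.15],q)
line_to(s+[0,0,.037],rate=.15)
def st(t): o=observe(); print(t,round(o['clock'],2),o['ee_pos'].round(4),'along',round(float((o['ee_pos']-f)@u),4),o['ft_force'].round(2),round(o['gripper_width'],4))
st('down')
print(line_to(s+.14*u+[0,0,.037],rate=.05,contact_N=12)); st('home')
p=observe()['ee_pos']
line_to(p-.04*u,rate=.1); st('back')
line_to(p-.04*u+[0,0,.09]); st('up')
T=get_image("top"); crop(T["image"],225,160,200,150,4,"pics/t1c.png")
E
python3 p1.py
```

```text
down 5.69 [0.4294 0.0917 0.0375] along -0.0343 [1.18 0.   1.06] 0.0005
True
home 7.75 [0.5434 0.1048 0.036 ] along 0.0804 [-0.55 -0.04 -0.49] 0.0004
back 8.27 [0.5048 0.1005 0.0365] along 0.0415 [-0.11 -0.48  0.31] 0.0005
up 9.02 [0.5032 0.0997 0.1252] along 0.0399 [ 0.47 -0.26 -0.35] 0.0003
```

Run:
```python
from station import *
from h import *
y=.0185; q=[np.cos(y/2),np.sin(y/2),0,0]
l=np.array([.5985,-.1381,0]); move_ptp(l+[-.10,0,.17],q)   # clear of both views, near the glass tray
T=get_image("top"); S=get_image("side"); print(observe()['clock'])
a=cv2.resize(T['image'][165:305,230:430,::-1],None,fx=4,fy=4,interpolation=cv2.INTER_CUBIC)
cv2.imwrite("pics/t2.png",a); crop(S['image'],255,165,200,150,4,"pics/s2.png")
```

```text
10.125
```

View pics/t2.png

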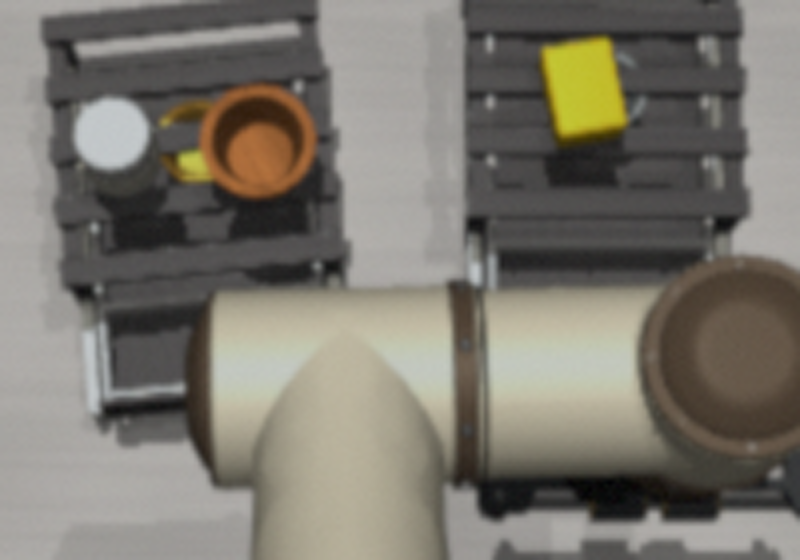

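View pics/s2.png

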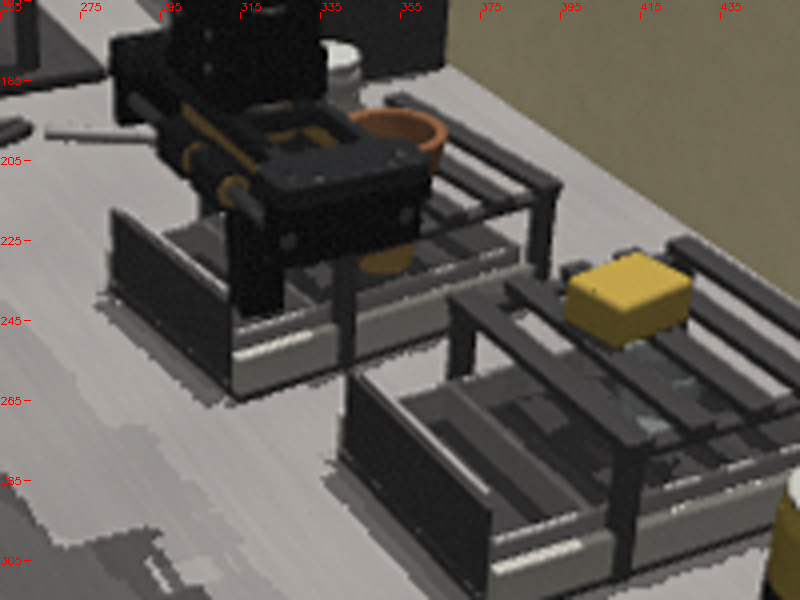

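```bash
cat > p2.py <<'E'
from station import *
from h import *
T=get_image("top")
D=np.array([.6238,.1131]); u0=np.array([np.cos(.122),np.sin(.122)])
print('mould lip behind deck edge (expect .065, centre of strip ~.067):',((D-onz(T,(257.5,264.2),.07)[:2])@u0).round(4))
y=.0185; q=[np.cos(y/2),np.sin(y/2),0,0]; u=np.array([np.cos(y),np.sin(y),0])
h=np.array([.5990,-.1381,0])+.020*u
def st(t): o=observe(); print(t,round(o['clock'],2),o['ee_pos'].round(4),'along',round(float((o['ee_pos']-h)@u),4),o['ft_force'].round(2))
move_ptp(h+[0,0,.15],q); st('above')
c=line_to(h+[0,0,.037],rate=.08,contact_N=8); st('in pocket'); print(c)
if not c:
    print(line_to(h-.17*u+[0,0,.037],rate=.05,contact_N=12)); st('pulled')
    pause(.3); st('settled')
E
python3 p2.py
```

```text
mould lip behind deck edge (expect .065, centre of strip ~.067): 0.0671
above 10.73 [ 0.6191 -0.1368  0.1487] along 0.0001 [-0.3  -0.09  0.68]
in pocket 12.29 [ 0.6194 -0.1377  0.0377] along 0.0004 [ 0.11  0.58 -0.62]
False
True
pulled 14.85 [ 0.4744 -0.1404  0.0375] along -0.1446 [ 0.83 -0.06  1.01]
settled 15.15 [ 0.4753 -0.14    0.0372] along -0.1437 [-0.    0.45  0.31]
```

```bash
cat > p3.py <<'E'
from station import *
from h import *
y=.0185; u=np.array([np.cos(y),np.sin(y),0])
h=np.array([.6190,-.1377,0])
def st(t): o=observe(); print(t,round(o['clock'],2),o['ee_pos'].round(4),'along',round(float((o['ee_pos']-h)@u),4),o['ft_force'].round(2))
p=observe()['ee_pos']
print(line_to(p-.015*u,rate=.03,contact_N=15)); st('again')
p=observe()['ee_pos']
line_to(p+.017*u,rate=.06); st('free')
p=observe()['ee_pos']
line_to(p+[0,0,.12],rate=.12); st('up')
move_ptp([.30,-.35,.3],observe()['tool_rot']); st('away')
T=get_image("top"); S=get_image("side")
crop(T['image'],225,160,200,150,4,"pics/t3.png"); crop(S['image'],255,165,200,150,4,"pics/s3.png")
for o in ["tumbler","optic_mould","tin","wax_block","wood_block"]:
    print(o,[[(np.round(d['uv']).tolist(),round(d['confidence'],2)) for d in look_for(P,o)[:2]] for P in (T,S)])
E
python3 p3.py
```

```text
True
again 15.5 [ 0.4748 -0.1399  0.0381] along -0.1442 [1.12 0.44 0.92]
free 15.94 [ 0.4919 -0.1395  0.0377] along -0.1271 [-0.78  0.44 -0.94]
up 17.09 [ 0.4912 -0.1395  0.1569] along -0.1278 [-0.83 -0.04 -0.09]
away 18.3 [ 0.3003 -0.3495  0.2991] along -0.3226 [ 0.41  0.61 -0.73]
tumbler [[], [([367.0, 276.0], 0.85)]]
optic_mould [[], [([351.0, 230.0], 0.66)]]
tin [[([259.0, 201.0], 0.73), ([187.0, 208.0], 0.19)], [([333.0, 188.0], 0.82)]]
wax_block [[([375.0, 188.0], 0.72)], [([414.0, 238.0], 0.77)]]
wood_block [[([295.0, 199.0], 0.64)], [([352.0, 201.0], 0.84)]]
```

View pics/t3.png

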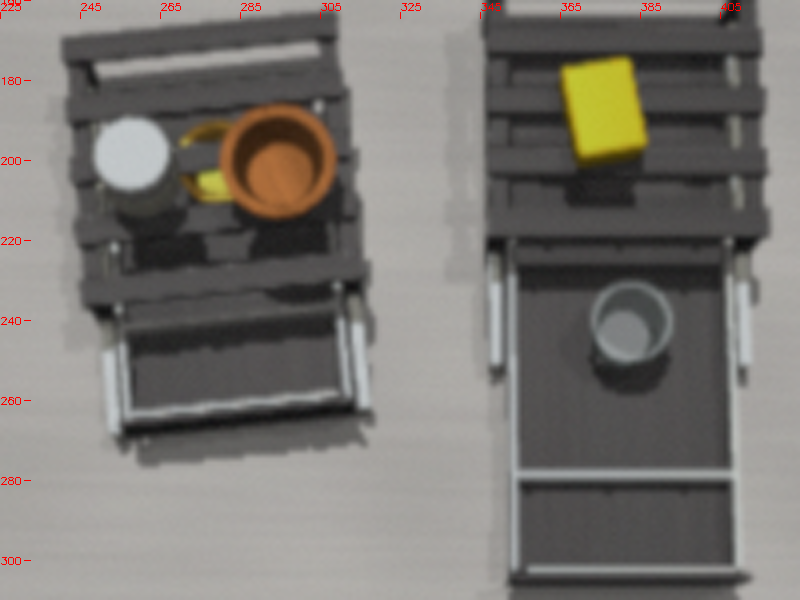

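View pics/s3.png

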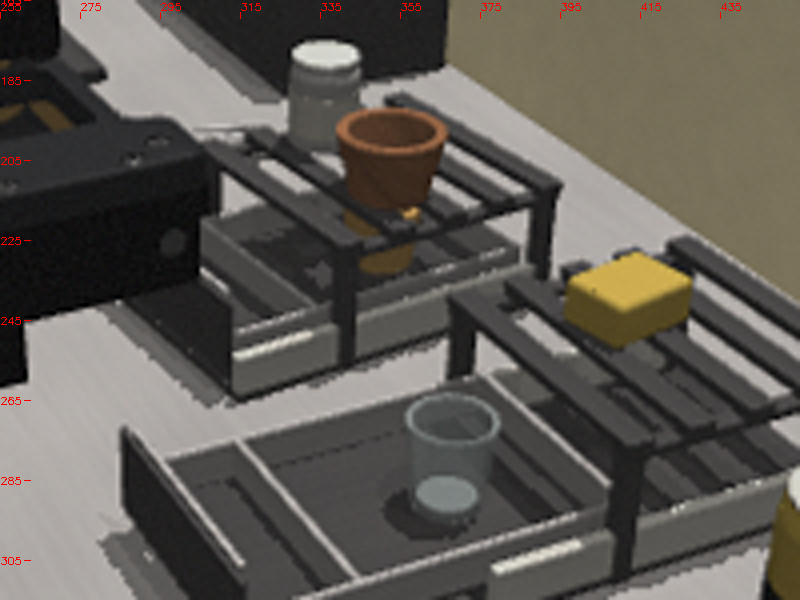

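Run:
```python
from station import *
from h import *
T=get_image("top")
for n,D,y,a,b in [('mould',(.6238,.1131),.122,(132,413),(342,391)),('glass',(.6646,-.1354),.0185,(527,570),(736,570))]:
    u=np.array([np.cos(y),np.sin(y)])
    print(n,'travel',[((np.array(D)-onz(T,(225+c[0]/4,160+c[1]/4),.07)[:2])@u-.067).round(4) for c in (a,b)])
```

```text
mould travel [np.float64(-0.0022), np.float64(-0.0025)]
glass travel [np.float64(0.1388), np.float64(0.1389)]
```

```bash
python3 -c "
from station import *
print(job_done(), observe()['clock'])"
```

```text
the job is handed in; nothing more can be done
the job is handed in; nothing more can be done
```

I did both steps in the order asked and handed the job in at about 18 s on the robot clock, with the hand clear of the bench. I saw no sign of anything going wrong.

- **Mould tray:** I pushed it with the shut fingers on its front plate until it met the home stop at about 12 N. The top picture puts its travel at −2 mm, which is home to within the 2 mm calibration.
- **Glass tray:** I hooked the fingertips into the empty pocket behind the lip and drew it out at 0.05 m/s until it met resistance. A second gentle pull stopped within 0.5 mm of the first, so it is at its end stop. The picture puts its travel at 139 mm of the 140 mm.
- **Other things:** In the final pictures the tumbler and the mould are both upright. The tin, the wax block and the wooden block are where they started. I did not compare the jacks, shears, paddle and spray can with the start pictures, but no move went near them.
- **Detector gaps:** The network missed the tumbler and the mould in the last top view. Both are visible in that picture, and the network did find them in the side view.

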